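Put the misfiled fossils back beside their plaster casts

ROBOT

A 7-joint arm with a two-finger parallel gripper is mounted at the origin on the work surface. World frame = base frame: x ahead of the robot, y to its left, z up, the work surface at z = 0. Lengths are in m, angles in rad, forces in N, time in s.
With the tool pointing down it reaches from about 0.4 to 0.85 m from the base axis. Payload 10.4 kg.
Tool frame: the origin (TCP) lies on the centre line of the jaws, within the pads' length; the fingertips stand 11 mm ahead of it and the grasp point (between the pads) lies 8 mm behind it (ctrl.finger_overhang is the distance from the TCP to the fingertips, in m); z points along the fingers, y is the line along which they close (so a half turn about z gives the same grasp; the last joint's range is limited). The gripper opens to 85 mm and grips with 20 to 120 N. Pads are 22 mm wide; open, the fingers measure 114 mm over their backs; the gripper's body (76 mm by 85 mm) begins 54 mm behind the grasp point. The pads swing forward as they close: fully open they stand 13 mm farther back than shut.
Start: joints at [-1.212, 0.332, -0.065, 1.46, 0.022, 1.35, -0.088], TCP at [0.233, 0.58, 0.242] pointing down, gripper open.
Joint ranges: [-2.6, 2.6], [-0.5, 2.12], [-1.47, 1.34], [0.16, 2.42], [-1.27, 4.41], [0.06, 2.06], [-2.6, 2.6]. Speed limits (rad/s): [2.22, 2.22, 2.79, 2.79, 3.14, 3.14, 3.14].

INTERFACE

Orientations are given as a unit quaternion [x, y, z, w].
In Python, from station import sense, eyes, ticket, ctrl gives the robot as it stands.
- The arm moves only by the tool drive_tool, never from a script. Its argument "moves" is a list of rows, each a list of 4 numbers: the shift along the tool's x, y, z in m, then the turn about the tool's z in degrees. In form: [[x, y, z, roll], ...]. A call has 1 to 5 rows; each row shifts and turns the commanded pose from where the row before left it, along the tool's axes as they then stand; what a row does not reach is not made up. A row lasts 1/12 s, in which the tool goes at most 41.7 mm and 7.16 degrees, less where a joint would pass 70% of its speed; a pose out of reach is approached as far as the arm can. A call with a gripper value outside its range is refused whole. "fingers" is the closure, from 0 (fully open) to 1 (shut), set as the call begins (left out, the last holds). The fingers move at their own pace and stop on an object; the grip force is fixed at half the most. Time passes only in rows, so rows that do not move let the fingers close. It gives the time, the measured TCP pose, the force, the opening and the grip force at its end, in the units of the state.
- sense(): the state, without advancing time (a new reading comes with each control period).
- eyes.camera(name): name is "scene" or "top"; returns the picture (480x640x3 uint8, red, green, blue); there is no depth.
- eyes.camera_model(name): a dict with "fx", "fy", "cx", "cy" (pixels), "rvec" (rotation vector, rad) and "tvec" (3), from world to camera coordinates, as OpenCV has them. Camera axes: x right, y down, z forward; pixel columns grow to the right and rows downward; lengths in m; the calibration is good to about 2 mm. A picture is of the moment at which its call begins. camera_model takes no time and is no camera call.
- ticket.finish_job(): hands the job in; it is judged then, once.
The state is a dict: "time": time; "joint_positions": joint angles; "qd": joint speeds; "effort": joint torques, N m; "position": TCP position; "tcp_rot": TCP orientation; "ft_force": force on the tool from outside, world axes, zero at the start; "wrist_torque": the same for the moment, N m; "width": opening from 0.0 (shut) to 1.0 (fully open); "grip_force": force on a finger pad.
Only numpy, scipy, OpenCV 4.12 (cv2) and the standard library are available. Lean on these libraries where they do the work, as an engineer would, in place of code of your own. Each camera call takes 0.05 s, during which the arm holds its last target. There are 200 camera calls.

TASK

The four stone fossils have been put back in each other's trays. Move each one to the tray that holds the white plaster cast of the same fossil and lay it flat, the same way up as now, in the middle of that tray's near half; the spare tray is there for setting one aside while you swap them, and must be empty again when you finish. They are fragile, so set them down without dropping them, and leave the glass jar where it stands.

Things in the scene. Friction and masses are not known exactly. Their poses are not given: they have to be found in the camera images.
- ammonite_center (a point): Ammonite: flat brown-grey stone coil with a ribbed spiral on top, 60 mm across and 26 mm thick, lying flat; gripped across its rim in any direction. The point is its centre, half-way up (13 mm above its underside); z up.
- belemnite_center (a point): Belemnite: brown-grey stone bullet, round and pointed at its +x end, 76 mm long (x), 28 mm wide (y), 28 mm high, bedded in a low strip of rock (13 mm high, 28 mm wide, flat underside) so that it does not roll; gripped across y. The point is its centre, half-way up (14 mm above its underside); z up.
- trilobite_center (a point): Trilobite: ribbed oval animal in relief on a rectangular brown-grey rock block 72 mm long (x), 46 mm wide (y), 26 mm high (34 mm with the relief), lying flat; gripped across y on the block's upright sides. The point is its centre, half-way up (17 mm above its underside); z up.
- urchin_center (a point): Sea urchin: high round brown-grey dome with five double rows of dots, 44 mm across, 36 mm high, its side upright from 5 to 21 mm above its flat underside and rounding off above; gripped across that side in any direction. The point is its centre, half-way up (18 mm above its underside); z up.
- ammonite_tray (a point): Low foam-lined plywood tray, 212 (x) by 128 mm, fixed. Its far half (+x) holds the fixed white plaster cast of the ammonite: flat ribbed spiral, same size, centre 104 mm along x from this point. The near half, 110 (x) by 120 mm (y) inside, is for the stone ammonite but starts with another fossil. Point: centre of the near half's floor, 4 mm over the bench; rims 10 mm above the floor; z up.
- belemnite_tray (a point): Low foam-lined plywood tray, 212 (x) by 128 mm, fixed. Its far half (+x) holds the fixed white plaster cast of the belemnite: bullet lying across, same size, centre 104 mm along x from this point. The near half, 110 (x) by 120 mm (y) inside, is for the stone belemnite but starts with another fossil. Point: centre of the near half's floor, 4 mm over the bench; rims 10 mm above the floor; z up.
- trilobite_tray (a point): Low foam-lined plywood tray, 212 (x) by 128 mm, fixed. Its far half (+x) holds the fixed white plaster cast of the trilobite: ribbed oval on a block lying across, same size, centre 104 mm along x from this point. The near half, 110 (x) by 120 mm (y) inside, is for the stone trilobite but starts with another fossil. Point: centre of the near half's floor, 4 mm over the bench; rims 10 mm above the floor; z up.
- urchin_tray (a point): Low foam-lined plywood tray, 212 (x) by 128 mm, fixed. Its far half (+x) holds the fixed white plaster cast of the sea urchin: high dotted dome, same size, centre 104 mm along x from this point. The near half, 110 (x) by 120 mm (y) inside, is for the stone sea urchin but starts with another fossil. Point: centre of the near half's floor, 4 mm over the bench; rims 10 mm above the floor; z up.
- spare_tray (a point): The spare tray: a single square plywood tray lined with dark foam, fixed, without a cast and empty at the start, 110 mm (x) by 120 mm (y) clear inside, rims 10 mm above the floor. The point is the centre of its floor, 4 mm above the bench; z up.
- jar_center (a point): Capped amber glass jar, 54 mm across and 75 mm high, standing loose on the bench on the robot's side of the trays. The point is its centre, half-way up.
Mind the look-alikes: they are no part of the job. What is shaped like the part that bears ammonite_center but blue is not meant.

How it is judged:
By the outcome, as a careful person would: the job done as asked, in the order asked, and still so for the second after the job is handed in, with the robot touching nothing.
It also fails if it takes over 144 s, if anything falls off the work surface, if the arm or the gripper's body presses on something with over 40 N, if the wrist force passes 120 N, or if a joint passes its speed limit or range.

## Working session

There is one attempt and no reset: what is moved stays moved. The work goes in short steps, Python scripts to look and compute and a tool call to move; the robot and the scene stay as the last step left them, time stands still between calls to the robot, and variables do not carry over. Pictures are saved under pics/ and viewed, at most 14 in all, crops included, and the job is handed in when it is done.

Besides the shell and the picture viewer there is one more tool, called after "Call:" as a command line: name --pt "numbers of a row" for each row, then --argument value for the rest. drive_tool: Moves the arm, as the interface text tells. Its arguments: {"type":"object","properties":{"moves":{"type":"array"},"fingers":{"type":"number"}},"required":["moves"]}

```bash
mkdir -p pics; ls; python3 - <<'E'
from station import sense, eyes, ctrl
import cv2
for n in("scene","top"):
    cv2.imwrite(f"pics/{n}0.png",eyes.camera(n)[:,:,::-1]); print(n,eyes.camera_model(n))
s=sense(); print(s, ctrl.finger_overhang)
E
```

```text
pics
scene {'fx': 575.5407976684882, 'fy': 575.5407976684882, 'cx': 315.4991213301465, 'cy': 238.23955899749757, 'rvec': array([ 1.55112393,  2.17740202, -0.72191419]), 'tvec': array([ 0.16938635, -0.30497331,  1.55185683])}
top {'fx': 553.847712240747, 'fy': 553.847712240747, 'cx': 311.5179371509505, 'cy': 242.10574234173498, 'rvec': array([ 2.17445568, -2.13068546,  0.10346928]), 'tvec': array([-0.01680665,  0.48885922,  1.11343139])}
{'time': 0.1, 'joint_positions': array([-1.21160683,  0.33279435, -0.06470402,  1.46086402,  0.02159274,
        1.34989653, -0.08852423]), 'qd': array([-6.69924475e-04, -6.98377196e-04,  5.16716799e-04, -2.81001321e-03,
       -7.66518336e-04,  2.79327752e-06, -8.38793851e-04]), 'effort': array([ 2.22152019e-03, -6.26748347e+01,  4.94473195e-02, -3.92427170e+01,
        1.62937545e-02,  7.14008187e-03, -4.25405034e-06]), 'position': array([0.23274075, 0.57969955, 0.24160124]), 'tcp_rot': array([ 1.89738737e-01,  9.81834411e-01, -6.26275278e-04, -9.58591599e-05]), 'ft_force': array([ 0.33044794, -0.16514076, -0.70472507]), 'wrist_torque': array([ 0.00746003, -0.00256621, -0.05823403]), 'grip_force': 0.0, 'width': 0.9990952478875349} 0.011
```

View pics/top0.png

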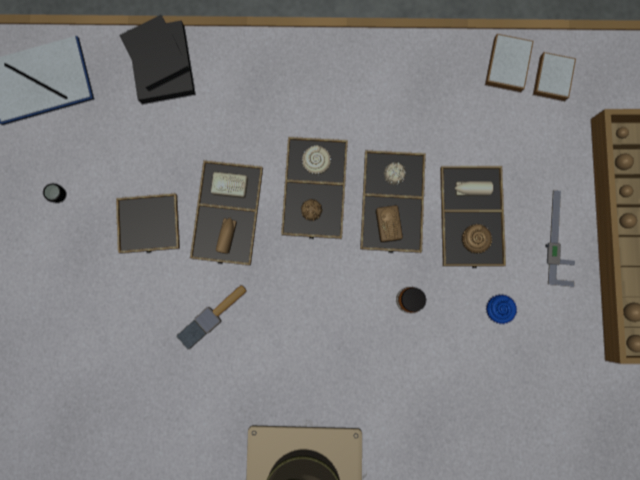

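View pics/scene0.png

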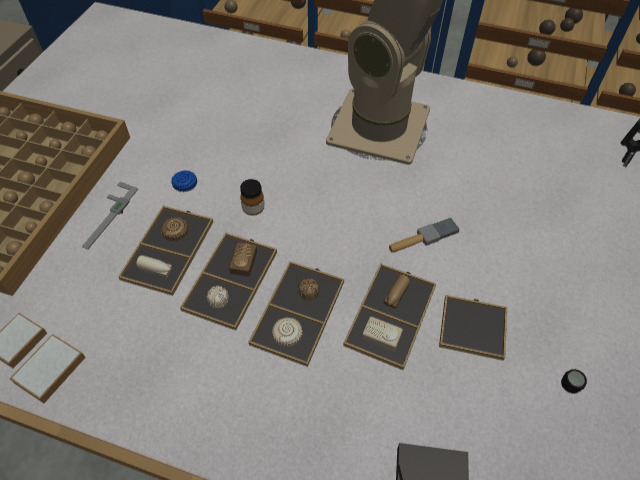

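```bash
cat > h.py <<'E'
import cv2, numpy as np
from station import sense, eyes
def cam(n):
    m=eyes.camera_model(n); K=np.array([[m['fx'],0,m['cx']],[0,m['fy'],m['cy']],[0,0,1]])
    R=cv2.Rodrigues(m['rvec'])[0]; return K,R,np.array(m['tvec'],float)
def ray(n,uv,z):
    K,R,t=cam(n); c=-R.T@t
    d=(R.T@np.linalg.inv(K)@np.c_[np.atleast_2d(uv),np.ones(len(np.atleast_2d(uv)))].T).T
    return c+d*((z-c[2])/d[:,2])[:,None]
def proj(n,P):
    K,R,t=cam(n); q=(K@(R@np.atleast_2d(P).T+t[:,None])).T; return q[:,:2]/q[:,2:]
E
python3 - <<'E'
from h import *
im=cv2.imread('pics/top0.png')
hsv=cv2.cvtColor(im,cv2.COLOR_BGR2HSV)
for p in [(148,210),(225,215),(212,220),(193,230),(228,232),(312,212),(390,222),(477,236),(300,160)]: print(p,im[p[1],p[0]],hsv[p[1],p[0]])
for n in("scene","top"):
    K,R,t=cam(n); print(n,-R.T@t)
print(ray('top',[(148,223),(228,235),(312,210),(389,223),(475,238),(412,299)],0.004).round(3))
a=cv2.resize(im[130:320,100:360],None,fx=3,fy=3,interpolation=cv2.INTER_CUBIC)
b=cv2.resize(im[130:330,340:530],None,fx=3,fy=3,interpolation=cv2.INTER_CUBIC)
cv2.imwrite('pics/c1.png',a);cv2.imwrite('pics/c2.png',b)
E
```

```text
(148, 210) [68 70 71] [20 11 71]
(225, 215) [70 72 73] [20 10 73]
(212, 220) [71 75 75] [30 14 75]
(193, 230) [121 128 133] [ 18  23 133]
(228, 232) [ 63  87 105] [ 17 102 105]
(312, 212) [49 68 84] [ 16 106  84]
(390, 222) [ 68  93 111] [ 17  99 111]
(477, 236) [ 59  83 100] [ 18 105 100]
(300, 160) [60 61 61] [30  4 61]
scene [1.16735126 0.21806308 1.0581586 ]
top [ 0.35773416 -0.03043285  1.16193605]
[[ 0.526  0.342  0.004]
 [ 0.504  0.171  0.004]
 [ 0.56  -0.006  0.004]
 [ 0.536 -0.169  0.004]
 [ 0.507 -0.349  0.004]
 [ 0.377 -0.217  0.004]]
```

View pics/c1.png

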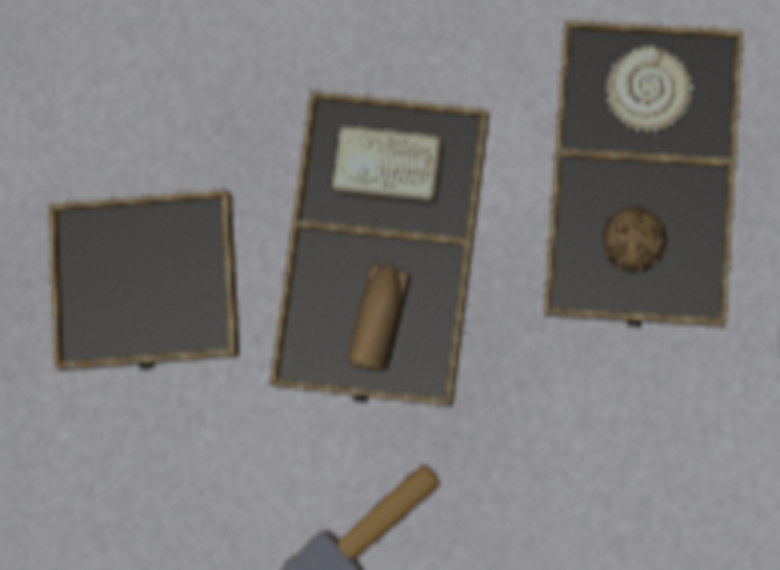

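View pics/c2.png

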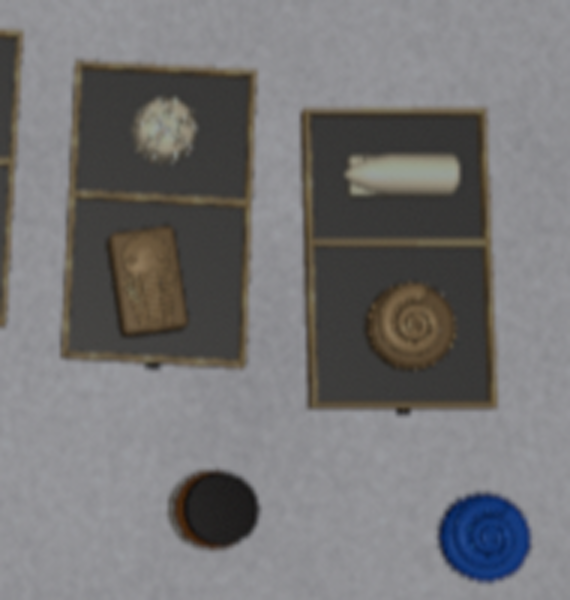

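```bash
cat > meas.py <<'E'
from h import *
from scipy.optimize import least_squares
def c(P,o): return (np.array(P,float)+.5)/3-.5+np.array(o)
C={'S':c([(52,207),(230,193),(238,354),(58,367)],(100,130)),'T':c([(313,93),(488,111),(453,404),(272,383)],(100,130)),
'A':c([(568,23),(741,33),(726,325),(547,315)],(100,130)),'U':c([(78,64),(255,72),(243,365),(63,356)],(340,130)),'B':c([(304,111),(486,110),(496,407),(311,407)],(340,130))}
def trays():
    out={}
    for k,p in C.items():
        L=118 if k=='S' else 212
        loc=np.array([(L-59,64),(L-59,-64),(-59,-64),(-59,64)])/1000
        W=ray('top',p,.014)[:,:2]
        f=lambda q:((loc@np.array([[np.cos(q[2]),np.sin(q[2])],[-np.sin(q[2]),np.cos(q[2])]])+q[:2])-W).ravel()
        r=least_squares(f,[*W.mean(0),0]); out[k]=r.x; out[k+'res']=np.abs(r.fun).max()
    return out
def shape(k):
    a=np.linspace(0,2*np.pi,48)
    def ring(r,z): return np.c_[r*np.cos(a),r*np.sin(a),0*a+z]
    def box(l,w,z): return np.array([(x,y,z) for x in(-l/2,l/2) for y in(-w/2,w/2)])
    if k=='ammonite': return np.r_[ring(.027,0),ring(.030,.007),ring(.030,.019),ring(.027,.026)]
    if k=='urchin': return np.r_[ring(.020,0),ring(.022,.005),ring(.022,.021),ring(.016,.031),ring(.006,.036)]
    if k=='trilobite': return np.r_[box(.072,.046,0),box(.072,.046,.026)]
    return np.r_[box(.076,.028,0),box(.076,.028,.013)]
def mask(im):
    h=cv2.cvtColor(im,cv2.COLOR_BGR2HSV); return ((h[:,:,1]>60)&(h[:,:,0]<28)).astype(np.uint8)*255
def fossil(n,im,k,tray,zb=.004):
    """silhouette hull fit inside near half of tray (x,y,yaw); returns x,y,yaw,IoU"""
    x,y,t=tray; R=np.array([[np.cos(t),-np.sin(t)],[np.sin(t),np.cos(t)]])
    q=np.array([(51,56),(51,-56),(-51,-56),(-51,56)])/1000@R.T+[x,y]
    roi=np.zeros(im.shape[:2],np.uint8); cv2.fillPoly(roi,[proj(n,np.c_[q,[.012]*4]).round().astype(int)],255)
    m=cv2.morphologyEx(mask(im)&roi,cv2.MORPH_OPEN,np.ones((2,2)))
    num,lab,st,_=cv2.connectedComponentsWithStats(m); i=1+st[1:,4].argmax()
    pts=np.argwhere(lab==i)[:,::-1].astype(np.float32); hull=cv2.convexHull(pts)
    S=4; big=np.zeros((480*S,640*S),np.uint8); cv2.fillPoly(big,[((hull+.5)*S).astype(int)],1)
    big=cv2.dilate(big,np.ones((S,S)))
    sh=shape(k)
    def iou(p):
        P=np.c_[sh[:,:2]@np.array([[np.cos(p[2]),np.sin(p[2])],[-np.sin(p[2]),np.cos(p[2])]])+p[:2],sh[:,2]+zb]
        b=np.zeros_like(big); cv2.fillPoly(b,[((cv2.convexHull(proj(n,P).astype(np.float32))+.5)*S).astype(int)],1)
        return -(b&big).sum()/(b|big).sum()
    from scipy.optimize import minimize
    c0=ray(n,pts.mean(0),zb+.012)[0,:2]; best=None
    for y0 in ([0] if k in('ammonite','urchin') else np.radians([-60,-30,0,30,60,90])):
        r=minimize(iou,[*c0,y0],method='Nelder-Mead',options=dict(initial_simplex=np.array([[*c0,y0],[c0[0]+.005,c0[1],y0],[c0[0],c0[1]+.005,y0],[*c0,y0+.2]]),maxiter=60))
        if best is None or r.fun<best.fun: best=r
    return best.x,-best.fun
E
python3 - <<'E'
from meas import *
T=trays()
for k in 'STAUB': print(k,T[k][:2].round(4),np.degrees(T[k][2]).round(1),T[k+'res'].round(4))
for n in('top','scene'):
    im=cv2.imread(f'pics/{n}0.png')
    for k,t in(('belemnite','T'),('urchin','A'),('trilobite','U'),('ammonite','B')):
        p,s=fossil(n,im,k,T[t]); print(n,k,p[:2].round(4),np.degrees(p[2]).round(1),round(s,3))
q=sense()['tcp_rot']
from scipy.spatial.transform import Rotation as Ro
print(Ro.from_quat(q).as_matrix().round(3))
np.save('trays.npy',np.array([T[k] for k in 'STAUB']))
E
```

```text
S [0.5248 0.3392] 5.5 0.0022
T [0.5048 0.1774] -5.2 0.002
A [ 0.5606 -0.0092] -2.3 0.0025
U [ 0.5348 -0.1738] -2.2 0.0024
B [ 0.5063 -0.3427] 1.0 0.0019
top belemnite [0.5559 0.1536] -130.9 -0.0
top urchin [0.5907 0.0388] -45.8 -0.0
top trilobite [ 0.611  -0.1797] -236.3 -0.0
top ammonite [ 0.5719 -0.3082] -178.3 -0.0
scene belemnite [0.6013 0.1526] -39.2 -0.0
scene urchin [0.5843 0.0636] -42.0 -0.0
scene trilobite [ 0.5684 -0.2325] -15.4 -0.0
scene ammonite [ 0.5792 -0.3374] -105.3 -0.0
[[-0.928  0.373 -0.   ]
 [ 0.373  0.928 -0.001]
 [-0.    -0.001 -1.   ]]meas.py:39: RuntimeWarning: overflow encountered in scalar negative
  return -(b&big).sum()/(b|big).sum()
```

```bash
sed -i 's/return -(b&big).sum()\/(b|big).sum()/return -float((b\&big).sum())\/float((b|big).sum())/' meas.py
python3 - <<'E'
from meas import *
T=trays()
for n in('top','scene'):
    im=cv2.imread(f'pics/{n}0.png')
    for k,t in(('belemnite','T'),('urchin','A'),('trilobite','U'),('ammonite','B')):
        p,s=fossil(n,im,k,T[t]); print(n,k,p[:2].round(4),np.degrees(p[2]).round(1),round(s,3))
# tray check: project near-half corners outlines on scene
im=cv2.imread('pics/scene0.png')
for k in 'STAUB':
    x,y,t=T[k]; L=118 if k=='S' else 212
    loc=np.array([(L-59,64),(L-59,-64),(-59,-64),(-59,64)])/1000
    P=loc@np.array([[np.cos(t),np.sin(t)],[-np.sin(t),np.cos(t)]])+[x,y]
    cv2.polylines(im,[(proj('scene',np.c_[P,[.014]*4])*8).round().astype(int)],True,(0,255,0),1,shift=3)
cv2.imwrite('pics/chk.png',cv2.resize(im[190:380,110:520],None,fx=1.95,fy=1.95))
E
```

```text
Traceback (most recent call last):
  File "meas.py", line 43, in fossil
    r=minimize(iou,[*c0,y0],method='Nelder-Mead',options=dict(initial_simplex=np.array([[*c0,y0],[c0[0]+.005,c0[1],y0],[c0[0],c0[1]+.005,y0],[*c0,y0+.2]]),maxiter=60))
  File "meas.py", line 38, in iou
    b=np.zeros_like(big); cv2.fillPoly(b,[((cv2.convexHull(proj(n,P).astype(np.float32))+.5)*S).astype(int)],1)
                                                           ~~~~^^^^^
  File "h.py", line 11, in proj
    K,R,t=cam(n); q=(K@(R@np.atleast_2d(P).T+t[:,None])).T; return q[:,:2]/q[:,2:]
          ~~~^^^
  File "h.py", line 4, in cam
    m=eyes.camera_model(n); K=np.array([[m['fx'],0,m['cx']],[0,m['fy'],m['cy']],[0,0,1]])
ValueError: time passes only in moves, steps and waits
```

```bash
sed -i 's/^def cam/import functools\n@functools.lru_cache\ndef cam/' h.py
python3 - <<'E'
from meas import *
T=trays()
for n in('top','scene'):
    im=cv2.imread(f'pics/{n}0.png')
    for k,t in(('belemnite','T'),('urchin','A'),('trilobite','U'),('ammonite','B')):
        p,s=fossil(n,im,k,T[t]); print(n,k,p[:2].round(4),np.degrees(p[2]).round(1),round(s,3))
# tray check: project near-half corners outlines on scene
im=cv2.imread('pics/scene0.png')
for k in 'STAUB':
    x,y,t=T[k]; L=118 if k=='S' else 212
    loc=np.array([(L-59,64),(L-59,-64),(-59,-64),(-59,64)])/1000
    P=loc@np.array([[np.cos(t),np.sin(t)],[-np.sin(t),np.cos(t)]])+[x,y]
    cv2.polylines(im,[(proj('scene',np.c_[P,[.014]*4])*8).round().astype(int)],True,(0,255,0),1,shift=3)
cv2.imwrite('pics/chk.png',cv2.resize(im[190:380,110:520],None,fx=1.95,fy=1.95))
E
```

```text
top belemnite [0.4992 0.1716] -12.2 0.931
top urchin [ 0.5566 -0.0067] 3.6 0.98
top trilobite [ 0.5302 -0.1694] 9.6 0.968
top ammonite [ 0.5025 -0.3504] 1.3 0.975
scene belemnite [0.4983 0.1843] -19.4 0.755
scene urchin [5.613e-01 1.000e-04] 3.7 0.966
scene trilobite [ 0.5321 -0.1529] -12.4 0.673
scene ammonite [ 0.5101 -0.3414] -0.9 0.937
```

View pics/chk.png

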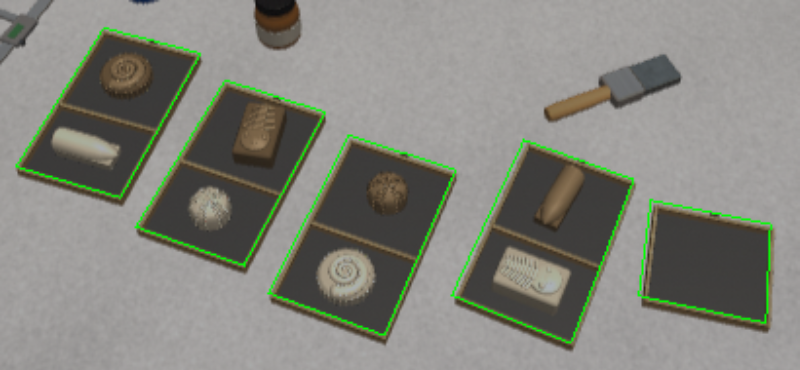

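```bash
python3 - <<'E'
from h import *
a=cv2.imread('pics/top0.png')[400:480,225:385]; b=cv2.imread('pics/scene0.png')[80:175,310:450]
a=cv2.resize(a,(800,400)); b=cv2.resize(b,(295,200))
o=np.zeros((600,800,3),np.uint8); o[:400]=cv2.resize(a,(800,400)); o[400:,:295]=b
cv2.imwrite('pics/base.png',o)
for z in(0,.01,.02): print(ray('top',[(247.5,427.5),(362,429.5)],z).round(4).tolist(), ray('scene',[(327,138),(409.5,161),(430,101)],z).round(4).tolist())
E
```

```text
[[0.1097, 0.116, 0.0], [0.1116, -0.1169, 0.0]] [[0.093, -0.115, 0.0], [0.1037, 0.1108, 0.0], [-0.1436, 0.1106, 0.0]]
[[0.1118, 0.1148, 0.01], [0.1137, -0.1162, 0.01]] [[0.1031, -0.1119, 0.01], [0.1137, 0.1118, 0.01], [-0.1312, 0.1117, 0.01]]
[[0.1139, 0.1135, 0.02], [0.1158, -0.1154, 0.02]] [[0.1133, -0.1087, 0.02], [0.1238, 0.1128, 0.02], [-0.1188, 0.1127, 0.02]]
```

View pics/base.png

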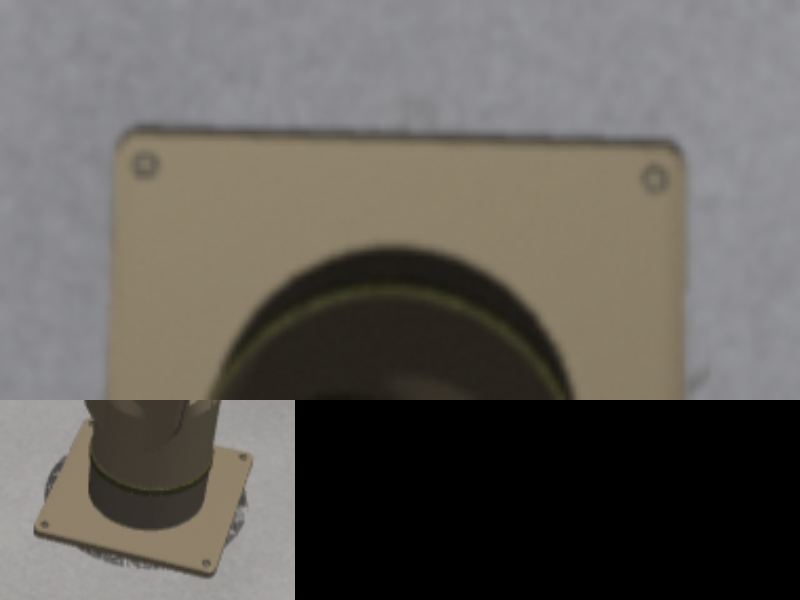

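Call:
drive_tool --pt "-0.03 -0.028 0 -4" --pt "-0.03 -0.028 0 -4" --pt "-0.03 -0.028 0 -4" --pt "-0.03 -0.028 0 -4" --pt "-0.03 -0.028 0 -5" --fingers 0.4

```text
time: 0.52
position: [0.3447, 0.407, 0.2422]
tcp_rot: [0.006, 1.0, -0.0, -0.0]
ft_force: [1.7, 0.9, 0.0]
width: 0.598
grip_force: 0.0
```

Call:
drive_tool --pt "-0.025 -0.032 0.015 0" --pt "-0.025 -0.032 0.015 0" --pt "-0.025 -0.032 0.015 0" --pt "-0.025 -0.032 0.015 0" --pt "-0.025 -0.032 0.015 0"

```text
time: 0.93
position: [0.463, 0.2513, 0.1694]
tcp_rot: [0.008, 1.0, 0.0, 0.0]
ft_force: [1.5, 0.3, -1.6]
width: 0.602
grip_force: 0.0
```

Call:
drive_tool --pt "-0.015 -0.036 0.013 0" --pt "-0.015 -0.036 0.013 0" --pt "0 0 0.01 0" --pt "0 0 0 0"

```text
time: 1.27
position: [0.4907, 0.1776, 0.1319]
tcp_rot: [0.01, 1.0, -0.001, -0.002]
ft_force: [0.0, 2.0, -0.1]
width: 0.603
grip_force: 0.0
```

```bash
python3 - <<'E'
from h import *
s=sense(); p=s['position']; print(p)
ims={n:cv2.imread(f'pics/{n}0.png') for n in('top','scene')}
o=[]
for n in('scene','top'):
    im=eyes.camera(n)[:,:,::-1].copy(); cv2.imwrite(f'pics/{n}1.png',im)
    u=proj(n,[p,p+[0,0,-.011]]); print(n,u.round(1))
    x0,y0=(u[1]-[33,33]).round().astype(int); x0+=0
    r=cv2.resize(im[y0:y0+66,x0:x0+66],(396,396),interpolation=cv2.INTER_CUBIC); print('off',x0,y0)
    q=((u[1]+.5-[x0,y0])*6).astype(int); cv2.circle(r,tuple(int(v) for v in q),3,(0,0,255),1); o.append(r)
cv2.imwrite('pics/tip.png',np.hstack(o))
E
```

```text
[0.49074621 0.17763894 0.13187477]
scene [[406.  255.3]
 [405.3 258.5]]
off 372 225
top [[212.6 233. ]
 [213.7 233.8]]
off 181 201
```

View pics/tip.png

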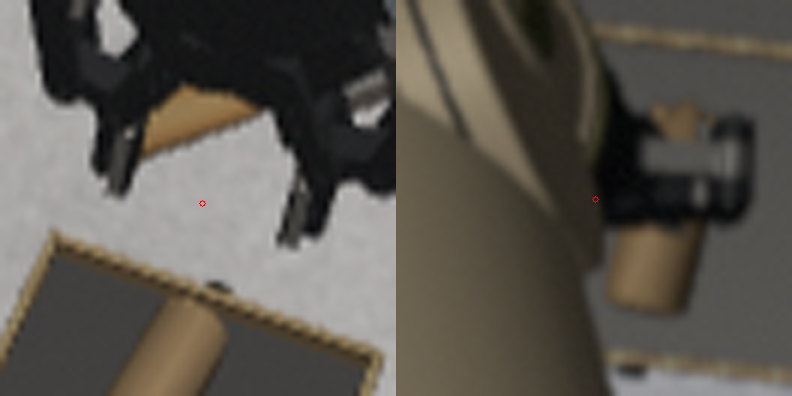

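Call:
drive_tool --pt "-0.011 -0.0025 0 0" --pt "0 0 0.02 5.5" --pt "0 0 0.03 5.5" --pt "0 0 0.03 0" --pt "0 0 0 0"

```text
time: 1.78
position: [0.4996, 0.1781, 0.0499]
tcp_rot: [0.102, 0.995, -0.002, -0.003]
ft_force: [-1.4, -0.3, -1.1]
width: 0.598
grip_force: 0.0
```

Call:
drive_tool --pt "0 0 0.014 0" --pt "0 0 0.012 0" --pt "0 0 0 0" --pt "0 0 0 0"

```text
time: 2.12
position: [0.5024, 0.1785, 0.0287]
tcp_rot: [0.103, 0.995, 0.0, -0.0]
ft_force: [0.1, -0.1, 0.8]
width: 0.598
grip_force: 0.0
```

Call:
drive_tool --pt "0 -0.002 0.006 0" --pt "0 0 0 0" --pt "0 0 0 0"

```text
time: 2.37
position: [0.5019, 0.176, 0.0225]
tcp_rot: [0.104, 0.995, 0.0, 0.0]
ft_force: [0.2, 0.4, 0.7]
width: 0.599
grip_force: 0.0
```

Call:
drive_tool --pt "0 0 0 0" --pt "0 0 0 0" --pt "0 0 0 0" --pt "0 0 0 0" --pt "0 0 0 0" --fingers 1

```text
time: 2.78
position: [0.5021, 0.1763, 0.0228]
tcp_rot: [0.103, 0.995, 0.0, 0.0]
ft_force: [-1.8, -0.5, 5.7]
width: 0.306
grip_force: 59.5
```

Call:
drive_tool --pt "0 0 0 0" --pt "0 0 0 0" --pt "0 0 0 0" --pt "0 0 0 0" --pt "0 0 0 0"

```text
time: 3.2
position: [0.5021, 0.1762, 0.0228]
tcp_rot: [0.103, 0.995, 0.0, 0.0]
ft_force: [-1.5, -0.7, 6.5]
width: 0.302
grip_force: 59.5
```

Call:
drive_tool --pt "0 0 0 0" --pt "0 0 0 0" --pt "0 0 0.003 0" --pt "0 0 0.003 0" --pt "0 0 0 0" --fingers 0.5

```text
time: 3.62
position: [0.5013, 0.1759, 0.0153]
tcp_rot: [0.103, 0.995, -0.0, -0.001]
ft_force: [0.8, -0.1, -0.1]
width: 0.499
grip_force: 0.0
```

Call:
drive_tool --pt "0 0 0 0" --pt "0 0 0 0"

```text
time: 3.78
position: [0.5017, 0.176, 0.016]
tcp_rot: [0.103, 0.995, -0.0, -0.0]
ft_force: [-0.6, -0.9, -0.5]
width: 0.499
grip_force: 0.0
```

Call:
drive_tool --pt "0 0 0 0" --pt "0 0 0 0" --pt "0 0 0 0" --pt "0 0 0 0" --fingers 1

```text
time: 4.12
position: [0.502, 0.1762, 0.0164]
tcp_rot: [0.103, 0.995, 0.0, 0.0]
ft_force: [-1.0, -0.7, 3.6]
width: 0.309
grip_force: 59.7
```

Call:
drive_tool --pt "0 0 -0.01 0" --pt "0 0 -0.02 0" --pt "0 0 -0.02 0" --pt "0 0 0 0" --pt "0 0 0 0"

```text
time: 4.53
position: [0.5024, 0.1764, 0.0673]
tcp_rot: [0.103, 0.995, 0.001, 0.001]
ft_force: [-0.6, -0.2, -1.3]
width: 0.31
grip_force: 59.2
```

```bash
python3 - <<'E'
from h import *
p=sense()['position']; print(p,sense()['width'],sense()['ft_force'])
im=eyes.camera('scene')[:,:,::-1]; u,v=proj('scene',[p])[0].round().astype(int)
a=cv2.resize(im[v-50:v+50,u-60:u+60],(600,500)); cv2.imwrite('pics/lift.png',a)
E
```

```text
[0.50238293 0.17640016 0.06726641] 0.3099095728427438 [-0.64097339 -0.16415974 -1.29920526]
```

View pics/lift.png

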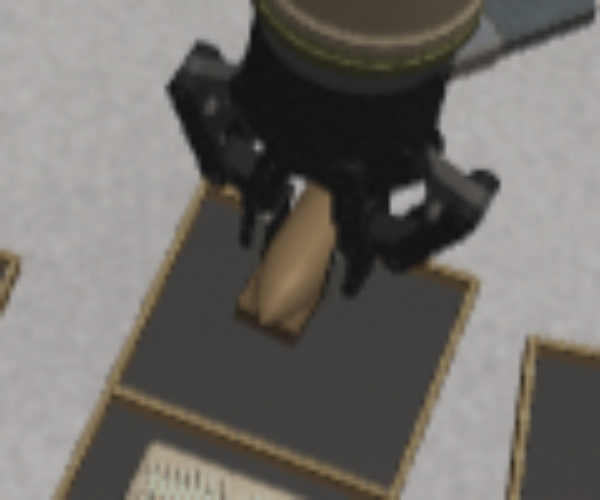

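Call:
drive_tool --pt "0.002 0.0338 0 0" --pt "0.002 0.0338 0 0" --pt "0.002 0.0338 0 0" --pt "0.002 0.0338 0 0" --pt "0.001 0.0336 0 0"

```text
time: 5.0
position: [0.5268, 0.3444, 0.0647]
tcp_rot: [0.103, 0.995, -0.001, -0.001]
ft_force: [-0.2, -1.3, -0.5]
width: 0.309
grip_force: 59.3
```

Call:
drive_tool --pt "0 0 0.01 0" --pt "0 0 0.015 0" --pt "0 0 0.01 0" --pt "0 0 0 0" --pt "0 0 0 0"

```text
time: 5.42
position: [0.5271, 0.3421, 0.0301]
tcp_rot: [0.104, 0.995, -0.001, -0.001]
ft_force: [0.1, 0.6, -1.7]
width: 0.309
grip_force: 59.4
```

Call:
drive_tool --pt "0 0 0.005 0" --pt "0 0 0.004 0" --pt "0 0 0.002 0" --pt "0 0 0 0" --pt "0 0 0 0"

```text
time: 5.83
position: [0.5277, 0.3431, 0.0203]
tcp_rot: [0.103, 0.995, 0.0, 0.0]
ft_force: [-0.5, -0.0, -2.0]
width: 0.308
grip_force: 59.4
```

Call:
drive_tool --pt "0 0 0.001 0" --pt "0 0 0 0" --pt "0 0 0 0"

```text
time: 6.08
position: [0.5277, 0.3432, 0.0193]
tcp_rot: [0.103, 0.995, 0.0, 0.0]
ft_force: [0.1, -0.2, -0.7]
width: 0.309
grip_force: 59.4
```

Call:
drive_tool --pt "0 0 0.001 0" --pt "0 0 0.001 0" --pt "0 0 0 0" --pt "0 0 0 0"

```text
time: 6.42
position: [0.5276, 0.3431, 0.017]
tcp_rot: [0.103, 0.995, -0.0, -0.0]
ft_force: [-0.0, 0.0, -1.1]
width: 0.31
grip_force: 59.4
```

Call:
drive_tool --pt "0 0 0.0005 0" --pt "0 0 0 0" --pt "0 0 0 0"

```text
time: 6.67
position: [0.5277, 0.3431, 0.0166]
tcp_rot: [0.103, 0.995, 0.0, -0.0]
ft_force: [-0.4, 0.2, -1.3]
width: 0.308
grip_force: 59.4
```

Call:
drive_tool --pt "0 0 0 0" --pt "0 0 0 0" --pt "0 0 0 0" --pt "0 0 -0.015 0" --pt "0 0 -0.03 0" --fingers 0.45

```text
time: 7.08
position: [0.5256, 0.3418, 0.0587]
tcp_rot: [0.103, 0.995, -0.002, -0.002]
ft_force: [0.7, -0.7, -0.5]
width: 0.548
grip_force: 0.0
```

Call:
drive_tool --pt "0 0 -0.04 0" --pt "0 0 -0.04 0" --pt "-0.0084 -0.0382 0 0" --pt "-0.0084 -0.0382 0 0" --pt "-0.0084 -0.0382 0 0" --fingers 0.25

```text
time: 7.5
position: [0.5289, 0.225, 0.1426]
tcp_rot: [0.103, 0.995, 0.001, 0.001]
ft_force: [1.0, -0.5, -0.4]
width: 0.745
grip_force: 0.0
```

Call:
drive_tool --pt "-0.0084 -0.0382 0 0" --pt "-0.0084 -0.0382 0 0" --pt "-0.0084 -0.0382 0 0" --pt "-0.0084 -0.0382 0 0" --pt "-0.0084 -0.0382 0 0"

```text
time: 7.92
position: [0.5303, 0.0284, 0.142]
tcp_rot: [0.103, 0.995, 0.0, 0.0]
ft_force: [1.6, 0.2, 0.2]
width: 0.75
grip_force: 0.0
```

Call:
drive_tool --pt "-0.0084 -0.0382 0 0" --pt "-0.0084 -0.0382 0 0" --pt "-0.0084 -0.0382 0 0" --pt "-0.0084 -0.0382 0 0" --pt "-0.0084 -0.0382 0 0"

```text
time: 8.33
position: [0.5322, -0.1672, 0.142]
tcp_rot: [0.103, 0.995, 0.0, 0.0]
ft_force: [0.9, 0.3, -0.2]
width: 0.747
grip_force: 0.0
```

Call:
drive_tool --pt "0 0 0.01 -7" --pt "0 0 0.01 -7" --pt "0 0 0.01 -7" --pt "0 0 0 0" --pt "0 0 0 0"

```text
time: 8.75
position: [0.5321, -0.1653, 0.1115]
tcp_rot: [-0.078, 0.997, 0.0, -0.0]
ft_force: [-0.1, 0.1, -0.4]
width: 0.751
grip_force: 0.0
```

```bash
python3 - <<'E'
from meas import *
T=trays()
im=eyes.camera('top')[:,:,::-1].copy(); cv2.imwrite('pics/top2.png',im)
sc=eyes.camera('scene')[:,:,::-1].copy()
p,s=fossil('top',im,'belemnite',T['S']); print(p[:2].round(4),np.degrees(p[2]).round(1),round(s,3))
S=sense(); print(S['position'],S['tcp_rot'].round(3),S['width'])
u=proj('scene',[S['position'],[.533,-.165,.03]]).round().astype(int); print(u)
a=cv2.resize(sc[170:290,160:320],(640,480)); cv2.imwrite('pics/s2.png',a)
E
```

```text
[0.5259 0.3405] -13.0 0.925
[ 0.53274574 -0.16533998  0.11235092] [-0.078  0.997 -0.     0.   ] 0.7515004085280601
[[238 232]
 [242 255]]
```

View pics/s2.png

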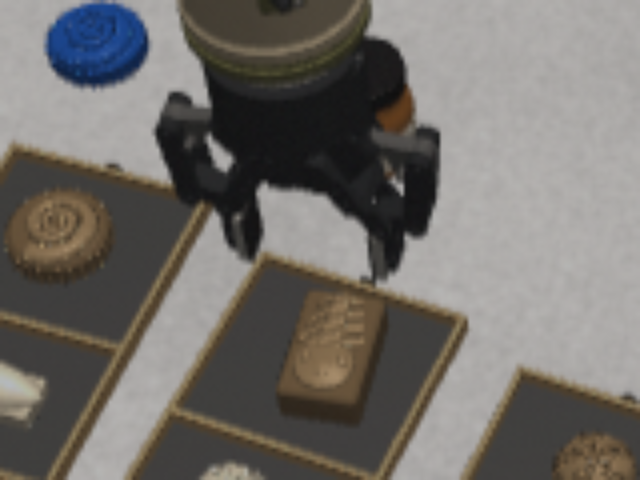

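Call:
drive_tool --pt "0 0 0.03 0" --pt "0 0 0.025 0" --pt "0 0 0.015 0" --pt "0 0 0 0" --pt "0 0 0 0"

```text
time: 9.27
position: [0.5324, -0.1653, 0.042]
tcp_rot: [-0.079, 0.997, -0.0, -0.0]
ft_force: [0.7, 0.7, 0.3]
width: 0.749
grip_force: 0.0
```

Call:
drive_tool --pt "0 0 0.01 0" --pt "0 0 0.01 0" --pt "0 0 0.005 0" --pt "0 0 0 0" --pt "0 0 0 0"

```text
time: 9.68
position: [0.5322, -0.1653, 0.0164]
tcp_rot: [-0.079, 0.997, 0.0, -0.0]
ft_force: [-0.1, -0.1, 0.1]
width: 0.743
grip_force: 0.0
```

Call:
drive_tool --pt "0 0 0 0" --pt "0 0 0 0" --pt "0 0 0 0" --pt "0 0 0 0" --pt "0 0 0 0" --fingers 1

```text
time: 10.1
position: [0.5328, -0.1655, 0.0173]
tcp_rot: [-0.079, 0.997, -0.0, 0.001]
ft_force: [-0.5, 0.4, 6.1]
width: 0.522
grip_force: 62.5
```

Call:
drive_tool --pt "0 0 -0.01 0" --pt "0 0 -0.03 0" --pt "0 0 -0.03 0" --pt "0 0 -0.03 0" --pt "0 0 0 0"

```text
time: 10.52
position: [0.5351, -0.1663, 0.1228]
tcp_rot: [-0.079, 0.997, -0.001, 0.004]
ft_force: [0.4, 0.1, -1.4]
width: 0.524
grip_force: 62.3
```

Call:
drive_tool --pt "-0.0033 0.0385 0 0" --pt "-0.0033 0.0385 0 0" --pt "-0.0033 0.0385 0 0" --pt "-0.0033 0.0385 0 0" --pt "-0.0033 0.0385 0 0"

```text
time: 10.93
position: [0.5173, 0.029, 0.1167]
tcp_rot: [-0.079, 0.997, 0.0, -0.0]
ft_force: [1.3, 0.7, -2.5]
width: 0.526
grip_force: 62.3
```

Call:
drive_tool --pt "-0.0033 0.0385 0 0" --pt "-0.0033 0.0385 0 0" --pt "-0.0033 0.0385 0 0" --pt "-0.0033 0.0385 0 0"

```text
time: 11.27
position: [0.506, 0.1832, 0.1167]
tcp_rot: [-0.079, 0.997, 0.0, -0.0]
ft_force: [1.4, 0.1, -1.9]
width: 0.526
grip_force: 62.3
```

Call:
drive_tool --pt "0 0 0.01 5" --pt "0 0 0.02 5" --pt "0 0 0.02 5" --pt "0 0 0.01 0" --pt "0 0 0 0"

```text
time: 11.68
position: [0.505, 0.1808, 0.0544]
tcp_rot: [0.05, 0.999, -0.001, -0.002]
ft_force: [-0.9, -0.0, -1.4]
width: 0.52
grip_force: 62.2
```

Call:
drive_tool --pt "0 0 0 0" --pt "0 0 0 0"

```text
time: 11.85
position: [0.5074, 0.1816, 0.0577]
tcp_rot: [0.05, 0.999, 0.0, 0.001]
ft_force: [0.2, 0.8, -2.2]
width: 0.519
grip_force: 62.3
```

Position good. Lower to ~0.0172.

Call:
drive_tool --pt "0 0 0.015 0" --pt "0 0 0.012 0" --pt "0 0 0.007 0" --pt "0 0 0 0" --pt "0 0 0 0"

```text
time: 12.27
position: [0.5066, 0.1814, 0.0226]
tcp_rot: [0.051, 0.999, -0.0, -0.0]
ft_force: [0.6, -0.4, -0.9]
width: 0.526
grip_force: 62.3
```

Call:
drive_tool --pt "0 0 0.002 0" --pt "0 0 0.001 0" --pt "0 0 0.001 0" --pt "0 0 0 0" --pt "0 0 0 0"

```text
time: 12.68
position: [0.5068, 0.1816, 0.0187]
tcp_rot: [0.051, 0.999, 0.0, 0.0]
ft_force: [-1.0, 0.3, -2.8]
width: 0.53
grip_force: 62.3
```

Call:
drive_tool --pt "0 0 0.001 0" --pt "0 0 0.0005 0" --pt "0 0 0 0" --pt "0 0 0 0"

```text
time: 13.02
position: [0.5068, 0.1816, 0.0173]
tcp_rot: [0.051, 0.999, 0.0, 0.0]
ft_force: [-1.0, -1.0, 1.0]
width: 0.527
grip_force: 62.7
```

```bash
python3 - <<'E'
from h import *
for i in range(3):
    eyes.camera('top'); s=sense(); print(s['position'].round(4),s['ft_force'].round(1))
E
```

```text
[0.5068 0.1816 0.0173] [-1.4 -0.6  2.4]
[0.5068 0.1816 0.0173] [-1.5 -0.7  2.5]
[0.5068 0.1816 0.0173] [-1.1  0.1  2. ]
```

Call:
drive_tool --pt "0 0 0 0" --pt "0 0 0 0" --pt "0 0 0 0" --pt "0 0 -0.01 0" --pt "0 0 -0.03 0" --fingers 0.25

```text
time: 13.58
position: [0.5043, 0.1805, 0.0546]
tcp_rot: [0.051, 0.999, -0.002, -0.003]
ft_force: [-0.9, -0.7, -0.5]
width: 0.749
grip_force: 0.0
```

Call:
drive_tool --pt "0 0 -0.035 0" --pt "0 0 -0.02 0" --pt "0 0 0 0"

```text
time: 13.83
position: [0.5094, 0.1825, 0.1176]
tcp_rot: [0.051, 0.999, 0.002, 0.003]
ft_force: [0.8, 0.7, 0.7]
width: 0.752
grip_force: 0.0
```

Call:
drive_tool --pt "-0.0141 -0.0357 0 0" --pt "-0.0141 -0.0357 0 0" --pt "-0.0141 -0.0357 0 0" --pt "-0.0141 -0.0357 0 0" --pt "-0.0143 -0.0356 0 0"

```text
time: 14.25
position: [0.5589, -0.005, 0.1124]
tcp_rot: [0.051, 0.999, 0.0, 0.0]
ft_force: [1.0, -0.4, -0.5]
width: 0.75
grip_force: 0.0
```

Call:
drive_tool --pt "0 0 0.02 0" --pt "0 0 0.015 0" --pt "0 0 0.01 0" --pt "0 0 0 0" --pt "0 0 0 0"

```text
time: 14.67
position: [0.5585, -0.0027, 0.067]
tcp_rot: [0.051, 0.999, -0.0, -0.0]
ft_force: [0.2, -0.7, -0.4]
width: 0.747
grip_force: 0.0
```

```bash
python3 - <<'E'
from meas import *
T=trays()
sc=eyes.camera('scene')[:,:,::-1].copy()
S=sense(); print(S['position'],S['tcp_rot'].round(3),S['width'])
a=cv2.resize(sc[190:350,220:440],(660,480)); cv2.imwrite('pics/s3.png',a)
E
```

```text
[ 0.55905373 -0.00267402  0.0676839 ] [0.051 0.999 0.    0.   ] 0.7493765889679271
```

View pics/s3.png

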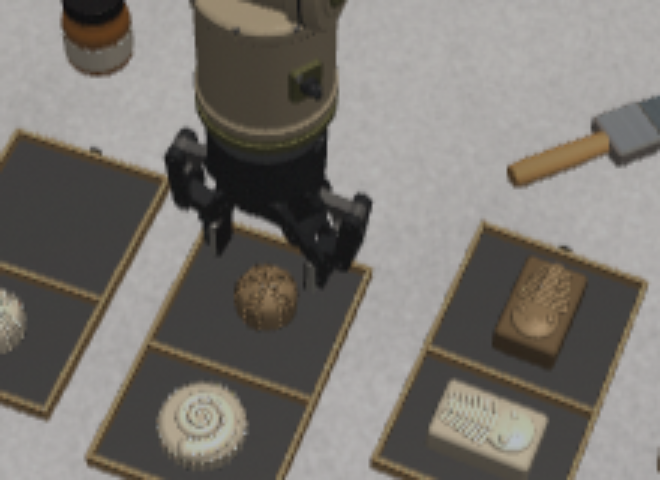

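Call:
drive_tool --pt "0 0 0.02 0" --pt "0 0 0.015 0" --pt "0 0 0.01 0" --pt "0 0 0.006 0" --pt "0 0 0 0"

```text
time: 15.13
position: [0.5585, -0.003, 0.0156]
tcp_rot: [0.051, 0.999, -0.0, -0.0]
ft_force: [-0.2, -0.5, 0.7]
width: 0.751
grip_force: 0.0
```

Call:
drive_tool --pt "0 0 0 0" --pt "0 0 0 0" --pt "0 0 0 0"

```text
time: 15.38
position: [0.5594, -0.0031, 0.017]
tcp_rot: [0.051, 0.999, 0.0, 0.001]
ft_force: [-0.9, 0.1, -0.9]
width: 0.747
grip_force: 0.0
```

Call:
drive_tool --pt "0 0 0 0" --pt "0 0 0 0" --pt "0 0 0 0" --pt "0 0 0 0" --pt "0 0 0 0" --fingers 1

```text
time: 15.8
position: [0.5592, -0.0032, 0.0171]
tcp_rot: [0.051, 0.999, 0.0, 0.0]
ft_force: [-3.8, -0.0, 9.1]
width: 0.492
grip_force: 59.9
```

Call:
drive_tool --pt "0 0 -0.005 0" --pt "0 0 -0.01 0" --pt "0 0 -0.015 0" --pt "0 0 0 0" --pt "0 0 0 0"

```text
time: 16.22
position: [0.5595, -0.0031, 0.0471]
tcp_rot: [0.051, 0.999, 0.0, 0.001]
ft_force: [-0.2, 0.9, -1.7]
width: 0.49
grip_force: 61.0
```

Call:
drive_tool --pt "0 0 -0.03 0" --pt "0 0 0 0" --pt "0.0009 -0.0337 0 0" --pt "0.0009 -0.0337 0 0" --pt "0.0009 -0.0337 0 0"

```text
time: 16.63
position: [0.5454, -0.1041, 0.0757]
tcp_rot: [0.05, 0.999, 0.0, -0.0]
ft_force: [0.6, -0.5, -0.8]
width: 0.492
grip_force: 61.4
```

Call:
drive_tool --pt "0.0009 -0.0337 0 0" --pt "0.0008 -0.0335 0 0" --pt "0 0 0.01 0" --pt "0 0 0.01 0" --pt "0 0 0 0"

```text
time: 17.05
position: [0.5358, -0.1691, 0.0535]
tcp_rot: [0.051, 0.999, 0.0, -0.002]
ft_force: [0.5, 0.1, -1.6]
width: 0.486
grip_force: 61.4
```

Call:
drive_tool --pt "0 0 0.015 0" --pt "0 0 0.012 0" --pt "0 0 0.006 0" --pt "0 0 0 0" --pt "0 0 0 0"

```text
time: 17.47
position: [0.5371, -0.1696, 0.0228]
tcp_rot: [0.051, 0.999, 0.0, -0.0]
ft_force: [0.2, 0.2, -0.9]
width: 0.489
grip_force: 61.4
```

Call:
drive_tool --pt "0 0 0.002 0" --pt "0 0 0.001 0" --pt "0 0 0.001 0" --pt "0 0 0 0" --pt "0 0 0 0"

```text
time: 17.88
position: [0.5372, -0.1702, 0.0192]
tcp_rot: [0.051, 0.999, 0.0, 0.0]
ft_force: [0.4, -0.3, -1.3]
width: 0.49
grip_force: 61.4
```

Call:
drive_tool --pt "0 0 0.001 0" --pt "0 0 0.001 0" --pt "0 0 0 0" --pt "0 0 0 0"

```text
time: 18.22
position: [0.5373, -0.1702, 0.0171]
tcp_rot: [0.051, 0.999, 0.0, 0.0]
ft_force: [0.1, -0.1, -0.5]
width: 0.487
grip_force: 61.5
```

Call:
drive_tool --pt "0 0 0 0" --pt "0 0 0 0" --pt "0 0 0 0" --pt "0 0 -0.01 0" --pt "0 0 -0.03 0" --fingers 0.25

```text
time: 18.63
position: [0.5347, -0.1694, 0.0546]
tcp_rot: [0.051, 0.999, 0.0, -0.003]
ft_force: [-0.1, 0.7, -0.6]
width: 0.752
grip_force: 0.0
```

Call:
drive_tool --pt "0 0 -0.035 0" --pt "0 0 -0.025 0" --pt "0 0 0 0" --fingers 0.1

```text
time: 18.88
position: [0.5401, -0.1712, 0.1233]
tcp_rot: [0.052, 0.999, -0.0, 0.004]
ft_force: [1.1, -0.4, 0.5]
width: 0.899
grip_force: 0.0
```

Call:
drive_tool --pt "0.0027 -0.0358 0 0" --pt "0.0027 -0.0358 0 0" --pt "0.0027 -0.0358 0 0" --pt "0.0027 -0.0358 0 0" --pt "0.0026 -0.0357 0 0"

```text
time: 19.3
position: [0.505, -0.3483, 0.1176]
tcp_rot: [0.051, 0.999, 0.0, 0.0]
ft_force: [0.7, -0.5, 0.9]
width: 0.899
grip_force: 0.0
```

Call:
drive_tool --pt "0 0 0 7" --pt "0 0 0 7" --pt "0 0 0 7" --pt "0 0 0 7" --pt "0 0 0 7"

```text
time: 19.72
position: [0.5054, -0.3468, 0.1173]
tcp_rot: [0.352, 0.936, 0.0, 0.0]
ft_force: [0.3, -0.5, 0.4]
width: 0.899
grip_force: 0.0
```

Call:
drive_tool --pt "0 0 0.02 7" --pt "0 0 0.02 0" --pt "0 0 0 0" --pt "0 0 0 0"

```text
time: 20.05
position: [0.505, -0.3464, 0.0768]
tcp_rot: [0.405, 0.914, -0.0, -0.001]
ft_force: [1.0, 0.1, 0.4]
width: 0.9
grip_force: 0.0
```

```bash
python3 - <<'E'
from meas import *
T=trays()
sc=eyes.camera('scene')[:,:,::-1].copy(); tp=eyes.camera('top')[:,:,::-1].copy()
S=sense(); print(S['position'],S['tcp_rot'].round(3),S['width'],S['joint_positions'].round(2))
for n,im in(('top',tp),('scene',sc)):
  for k,t in(('belemnite','S'),('trilobite','T'),('urchin','U')):
    p,s=fossil(n,im,k,T[t]); print(n,k,p[:2].round(4),np.degrees(p[2]).round(1),round(s,3))
a=cv2.resize(sc[150:300,110:310],(640,480)); cv2.imwrite('pics/s4.png',a)
E
```

```text
[ 0.5059434  -0.34718753  0.07836492] [ 0.405  0.914 -0.     0.001] 0.8987861233175384 [ 0.05  0.5   0.61  1.7  -0.33  1.04  1.51]
top belemnite [0.5257 0.3404] 167.7 0.926
top trilobite [0.5037 0.1791] -4.8 0.936
top urchin [ 0.5351 -0.1731] 5.4 0.957
scene belemnite [0.5271 0.348 ] -12.0 0.927
scene trilobite [0.5044 0.1867] 174.1 0.949
scene urchin [ 0.5392 -0.1657] 7.8 0.955
```

View pics/s4.png

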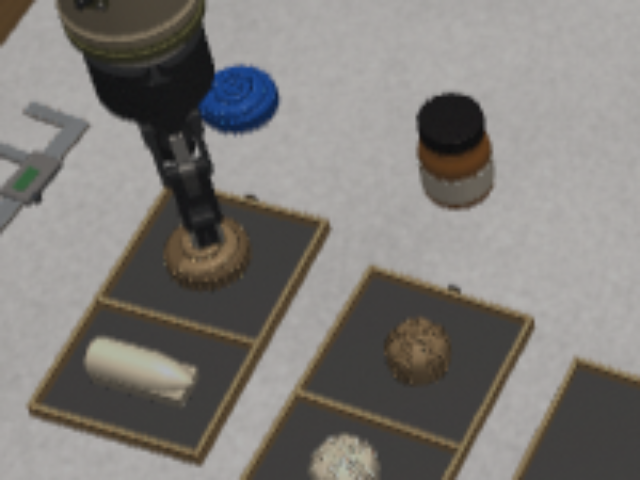

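Call:
drive_tool --pt "0 0 0.02 0" --pt "0 0 0.015 0" --pt "0 0 0.01 0" --pt "0 0 0 0" --pt "0 0 0 0"

```text
time: 20.57
position: [0.5057, -0.347, 0.0327]
tcp_rot: [0.406, 0.914, -0.0, 0.0]
ft_force: [-0.4, -0.7, 0.8]
width: 0.897
grip_force: 0.0
```

Call:
drive_tool --pt "0 0 0.01 0" --pt "0 0 0.007 0" --pt "0 0 0 0" --pt "0 0 0 0" --pt "0 0 0 0"

```text
time: 20.98
position: [0.5056, -0.3469, 0.0153]
tcp_rot: [0.406, 0.914, -0.0, 0.0]
ft_force: [0.9, -0.0, -0.5]
width: 0.903
grip_force: 0.0
```

Call:
drive_tool --pt "0 0 0 0" --pt "0 0 0 0" --pt "0 0 0 0" --pt "0 0 0 0" --pt "0 0 0 0" --fingers 1

```text
time: 21.4
position: [0.5058, -0.3471, 0.0162]
tcp_rot: [0.406, 0.914, 0.0, 0.0]
ft_force: [-2.9, 1.8, 8.7]
width: 0.668
grip_force: 63.2
```

Call:
drive_tool --pt "0 0 -0.005 0" --pt "0 0 -0.01 0" --pt "0 0 -0.015 0" --pt "0 0 0 0" --pt "0 0 0 0"

```text
time: 21.82
position: [0.5062, -0.347, 0.046]
tcp_rot: [0.406, 0.914, 0.0, 0.001]
ft_force: [0.7, -0.0, -2.2]
width: 0.67
grip_force: 64.8
```

Call:
drive_tool --pt "0 0 -0.03 0" --pt "0 0 -0.03 0" --pt "0 0 0 0" --pt "0.0239 0.0302 0 0" --pt "0.0239 0.0302 0 0"

```text
time: 22.23
position: [0.5173, -0.2723, 0.1048]
tcp_rot: [0.408, 0.913, -0.001, 0.0]
ft_force: [1.1, 0.6, -2.8]
width: 0.67
grip_force: 65.5
```

Call:
drive_tool --pt "0.0239 0.0302 0 0" --pt "0.0239 0.0302 0 0" --pt "0.0239 0.0302 0 0" --pt "0.0239 0.0302 0 0" --pt "0.0239 0.0302 0 0"

```text
time: 22.65
position: [0.5497, -0.0788, 0.1044]
tcp_rot: [0.406, 0.914, 0.0, -0.0]
ft_force: [0.5, 0.3, -1.9]
width: 0.667
grip_force: 65.5
```

Call:
drive_tool --pt "0.0238 0.0301 0 0" --pt "0.0238 0.0302 0 0" --pt "0 0 0 0" --pt "0 0 0 0"

```text
time: 22.98
position: [0.5628, -0.002, 0.1041]
tcp_rot: [0.403, 0.915, 0.0, -0.001]
ft_force: [-0.9, -0.9, -1.9]
width: 0.668
grip_force: 65.5
```

Call:
drive_tool --pt "0 0 0.02 0" --pt "0 0 0.02 0" --pt "0 0 0.01 0" --pt "0 0 0 0" --pt "0 0 0 0"

```text
time: 23.4
position: [0.5626, -0.0062, 0.0549]
tcp_rot: [0.406, 0.914, -0.0, -0.0]
ft_force: [0.6, 0.7, -1.3]
width: 0.668
grip_force: 65.5
```

Call:
drive_tool --pt "0 0 0.012 0" --pt "0 0 0.012 0" --pt "0 0 0.008 0" --pt "0 0 0 0" --pt "0 0 0 0"

```text
time: 23.82
position: [0.5625, -0.0052, 0.0225]
tcp_rot: [0.406, 0.914, -0.0, -0.001]
ft_force: [-0.3, 0.6, -2.2]
width: 0.665
grip_force: 65.5
```

Call:
drive_tool --pt "0 0 0.002 0" --pt "0 0 0.001 0" --pt "0 0 0.001 0" --pt "0 0 0 0" --pt "0 0 0 0"

```text
time: 24.23
position: [0.563, -0.005, 0.0192]
tcp_rot: [0.406, 0.914, 0.0, 0.0]
ft_force: [-0.2, 0.1, -2.3]
width: 0.666
grip_force: 65.5
```

Call:
drive_tool --pt "0 0 0.001 0" --pt "0 0 0.001 0" --pt "0 0 0 0" --pt "0 0 0 0"

```text
time: 24.57
position: [0.5629, -0.0051, 0.017]
tcp_rot: [0.406, 0.914, 0.0, -0.0]
ft_force: [-0.5, 1.0, -2.7]
width: 0.668
grip_force: 65.5
```

Call:
drive_tool --pt "0 0 0.0005 0" --pt "0 0 0.0004 0" --pt "0 0 0 0" --pt "0 0 0 0"

```text
time: 24.9
position: [0.563, -0.0051, 0.0163]
tcp_rot: [0.406, 0.914, 0.0, 0.0]
ft_force: [-0.3, 0.6, -0.8]
width: 0.669
grip_force: 65.6
```

Call:
drive_tool --pt "0 0 0 0" --pt "0 0 0 0" --pt "0 0 0 0" --pt "0 0 -0.01 0" --pt "0 0 -0.03 0" --fingers 0.1

```text
time: 25.32
position: [0.5604, -0.0051, 0.0539]
tcp_rot: [0.406, 0.914, -0.002, -0.003]
ft_force: [0.5, 0.2, -0.1]
width: 0.9
grip_force: 0.0
```

Call:
drive_tool --pt "0 0 -0.035 0" --pt "0 0 -0.025 0" --pt "0 0 0 0" --pt "0.0313 0.023 0 0" --pt "0.0313 0.023 0 0"

```text
time: 25.73
position: [0.5556, 0.0707, 0.1175]
tcp_rot: [0.408, 0.913, 0.0, 0.001]
ft_force: [0.2, 1.4, -1.5]
width: 0.904
grip_force: 0.0
```

Call:
drive_tool --pt "0.0313 0.023 0 0" --pt "0.0313 0.023 0 0" --pt "0.0313 0.023 0 0" --pt "0.0313 0.023 0 0" --pt "0.0314 0.0231 0 0" --fingers 0.4

```text
time: 26.15
position: [0.5349, 0.2673, 0.1168]
tcp_rot: [0.406, 0.914, 0.0, 0.0]
ft_force: [0.4, 1.0, -0.2]
width: 0.605
grip_force: 0.0
```

Call:
drive_tool --pt "0.0314 0.0231 0 0" --pt "0.0314 0.0231 0 0" --pt "0 0 0 -6" --pt "0 0 0 -6" --pt "0 0 0 -6"

```text
time: 26.57
position: [0.5272, 0.3439, 0.1163]
tcp_rot: [0.255, 0.967, -0.0, 0.0]
ft_force: [0.1, -1.0, 0.1]
width: 0.598
grip_force: 0.0
```

Call:
drive_tool --pt "0 0 0.01 -6" --pt "0 0 0.01 -6" --pt "0 0 0.01 -6" --pt "0 0 0 0" --pt "0 0 0 0"

```text
time: 26.98
position: [0.5274, 0.3428, 0.0863]
tcp_rot: [0.105, 0.994, -0.0, -0.0]
ft_force: [0.3, -1.1, 0.9]
width: 0.599
grip_force: 0.0
```

Descend .070, same grasp height.

Call:
drive_tool --pt "0 0 0.025 0" --pt "0 0 0.02 0" --pt "0 0 0.01 0" --pt "0 0 0 0" --pt "0 0 0 0"

```text
time: 27.4
position: [0.5278, 0.3432, 0.0319]
tcp_rot: [0.104, 0.995, -0.0, 0.0]
ft_force: [0.7, -0.5, 1.2]
width: 0.598
grip_force: 0.0
```

Call:
drive_tool --pt "0 0 0.008 0" --pt "0 0 0.006 0" --pt "0 0 0 0" --pt "0 0 0 0" --pt "0 0 0 0"

```text
time: 27.82
position: [0.5277, 0.3432, 0.0175]
tcp_rot: [0.104, 0.995, 0.0, 0.0]
ft_force: [0.3, 0.6, 0.6]
width: 0.597
grip_force: 0.0
```

Call:
drive_tool --pt "0 0 0 0" --pt "0 0 0 0" --pt "0 0 0 0" --pt "0 0 0 0" --pt "0 0 0 0" --fingers 1

```text
time: 28.23
position: [0.5279, 0.3433, 0.0178]
tcp_rot: [0.103, 0.995, 0.0, 0.0]
ft_force: [0.3, -0.6, 6.2]
width: 0.312
grip_force: 59.9
```

Call:
drive_tool --pt "0 0 -0.005 0" --pt "0 0 -0.01 0" --pt "0 0 -0.015 0" --pt "0 0 0 0" --pt "0 0 0 0"

```text
time: 28.65
position: [0.528, 0.3435, 0.0482]
tcp_rot: [0.103, 0.995, 0.001, 0.001]
ft_force: [0.3, -0.0, -1.4]
width: 0.306
grip_force: 59.2
```

Call:
drive_tool --pt "0 0 -0.035 0" --pt "0 0 -0.035 0" --pt "0 0 0 0" --pt "-0.0068 -0.0373 0 0" --pt "-0.0068 -0.0373 0 0"

```text
time: 29.07
position: [0.5247, 0.2687, 0.1167]
tcp_rot: [0.101, 0.995, 0.0, 0.0]
ft_force: [0.5, -1.8, -1.3]
width: 0.312
grip_force: 59.7
```

Call:
drive_tool --pt "-0.0068 -0.0373 0 0" --pt "-0.0068 -0.0373 0 0" --pt "-0.0068 -0.0373 0 0" --pt "-0.0068 -0.0373 0 0" --pt "-0.0068 -0.0373 0 0"

```text
time: 29.48
position: [0.5197, 0.0759, 0.1166]
tcp_rot: [0.103, 0.995, -0.0, -0.0]
ft_force: [-0.1, -0.1, -1.3]
width: 0.309
grip_force: 59.7
```

Call:
drive_tool --pt "-0.0068 -0.0373 0 0" --pt "-0.0068 -0.0373 0 0" --pt "-0.0068 -0.0373 0 0" --pt "-0.0068 -0.0373 0 0" --pt "-0.0068 -0.0373 0 0"

```text
time: 29.9
position: [0.5146, -0.1134, 0.1167]
tcp_rot: [0.103, 0.995, 0.0, -0.0]
ft_force: [1.1, 0.3, -1.0]
width: 0.312
grip_force: 59.7
```

Call:
drive_tool --pt "-0.0067 -0.0373 0 0" --pt "-0.0067 -0.0373 0 0" --pt "-0.0067 -0.0374 0 0" --pt "-0.0067 -0.0374 0 0" --pt "-0.0067 -0.0374 0 0"

```text
time: 30.32
position: [0.5091, -0.303, 0.1165]
tcp_rot: [0.103, 0.995, 0.0, -0.0]
ft_force: [1.2, -0.1, -0.8]
width: 0.31
grip_force: 59.7
```

Call:
drive_tool --pt "-0.0067 -0.0375 0 0" --pt "0 0 0.01 0" --pt "0 0 0.01 0" --pt "0 0 0 0" --pt "0 0 0 0"

```text
time: 30.73
position: [0.5084, -0.3377, 0.0959]
tcp_rot: [0.103, 0.995, 0.001, -0.001]
ft_force: [0.6, 0.6, -0.8]
width: 0.306
grip_force: 59.8
```

Call:
drive_tool --pt "0 0 0.025 0" --pt "0 0 0.025 0" --pt "0 0 0.015 0" --pt "0 0 0.006 0" --pt "0 0 0 0"

```text
time: 31.15
position: [0.5084, -0.3379, 0.0252]
tcp_rot: [0.103, 0.995, 0.001, -0.001]
ft_force: [0.4, 0.2, -0.7]
width: 0.311
grip_force: 59.8
```

Call:
drive_tool --pt "0 0 0.001 0" --pt "0 0 0.001 0" --pt "0 0 0 0" --pt "0 0 0 0"

```text
time: 31.48
position: [0.509, -0.3396, 0.025]
tcp_rot: [0.103, 0.995, -0.0, 0.001]
ft_force: [0.4, -0.0, -1.0]
width: 0.308
grip_force: 59.8
```

Call:
drive_tool --pt "0 0 0.002 0" --pt "0 0 0.002 0" --pt "0 0 0.001 0" --pt "0 0 0 0" --pt "0 0 0 0"

```text
time: 31.9
position: [0.5083, -0.3395, 0.019]
tcp_rot: [0.103, 0.995, 0.0, -0.0]
ft_force: [0.7, 0.4, -1.9]
width: 0.307
grip_force: 59.8
```

Call:
drive_tool --pt "0 0 0.001 0" --pt "0 0 0.0005 0" --pt "0 0 0 0" --pt "0 0 0 0"

```text
time: 32.23
position: [0.5085, -0.3396, 0.0179]
tcp_rot: [0.103, 0.995, 0.0, 0.0]
ft_force: [-0.1, 1.2, 1.5]
width: 0.309
grip_force: 60.2
```

Contact. Release and retreat up clear of view (toward the right of the base).

Call:
drive_tool --pt "0 0 0 0" --pt "0 0 0 0" --pt "0 0 0 0" --pt "0 0 -0.01 0" --pt "0 0 -0.03 0" --fingers 0.45

```text
time: 32.65
position: [0.5063, -0.3379, 0.0549]
tcp_rot: [0.103, 0.995, 0.001, -0.003]
ft_force: [-0.0, -0.3, 0.1]
width: 0.551
grip_force: 0.0
```

Call:
drive_tool --pt "0 0 -0.04 0" --pt "0 0 -0.04 0" --pt "0 0 -0.04 0" --pt "0 0 -0.04 0" --pt "0 0 0 0"

```text
time: 33.07
position: [0.5107, -0.3419, 0.2269]
tcp_rot: [0.104, 0.995, -0.002, 0.006]
ft_force: [1.4, -0.9, -0.2]
width: 0.55
grip_force: 0.0
```

Call:
drive_tool --pt "0.01 -0.035 0 0" --pt "0.01 -0.035 0 0" --pt "0.01 -0.035 0 0" --pt "0.01 -0.035 0 0" --pt "0 0 0 0"

```text
time: 33.48
position: [0.4339, -0.4753, 0.2186]
tcp_rot: [0.108, 0.994, -0.002, -0.001]
ft_force: [-1.2, -1.3, 0.4]
width: 0.552
grip_force: 0.0
```

```bash
python3 - <<'E'
from meas import *
T=trays()
sc=eyes.camera('scene')[:,:,::-1].copy(); tp=eyes.camera('top')[:,:,::-1].copy()
for k,t in(('belemnite','B'),('trilobite','T'),('urchin','U'),('ammonite','A')):
    p,s=fossil('top',tp,k,T[t]); print(k,((p[:2]-T[t][:2])*1000).round(1),np.degrees(p[2]).round(1),round(s,3))
cv2.imwrite('pics/end.png',np.vstack([cv2.resize(sc[150:370,110:520],(560,300)),cv2.resize(tp[130:330,100:530],(560,260))]))
E
```

```text
belemnite [ 1.4 -0.4] -10.6 0.92
trilobite [-0.7  1.6] 176.6 0.941
urchin [0.2 0.7] 5.4 0.957
ammonite [-0.6  0.6] 4.9 0.975
```

View pics/end.png

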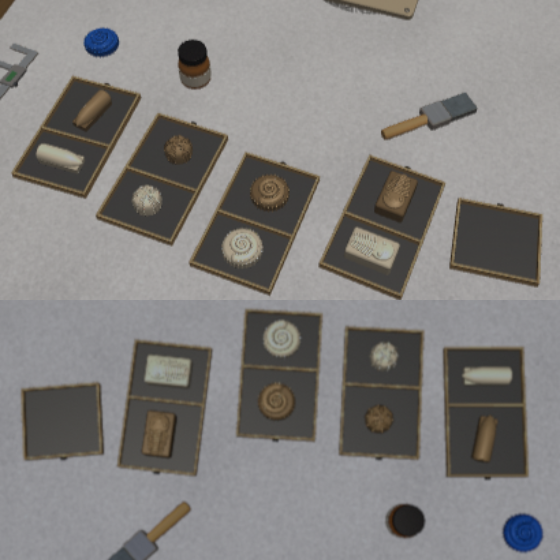

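All four fossils lie in their matching trays within 2 mm of centre, the spare tray is empty, and the jar is standing where it was.

```bash
python3 -c "
from station import ticket
print(ticket.finish_job())"
```

```text
the job is handed in; nothing more can be done
None
```

The job is handed in: each fossil lies flat in the tray with its matching cast, about 2 mm or less from the middle of the near half by the top camera, with the spare tray empty and the jar undisturbed, after roughly 34 s of the 144 s allowed.

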